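Stand the toppled bottle on the shaker and close the clamp bar one hole

TASK

The brown bottle has toppled over on the bench. Stand it upright on the round blue-rimmed pad of the shaker, between the two bars, and let go of it; then pull up the red lock knob, slide the front clamp bar one hole farther from the robot so that it closes on the bottle, and let the pin drop fully home in that next hole. Finish while still holding the red knob, with the pin fully home and the bottle upright between the bars; leave the red marker and the roll of tape where they are.

Things in the scene. Friction and masses are not known exactly. Their poses are not given: they have to be found in the camera images.
- bottle: brown glass bottle with black screw cap, rigid, about 0.4 kg. Body 72 mm in diameter, 172 mm tall; the cap (top 26 mm) is 52 mm in diameter. Origin: centre of its underside; z axis from underside to cap. It starts lying on the bench, axis 36 mm above it, cap roughly towards the robot
- shaker: white bench shaker, off and fixed; platform 246 x 250 mm, mat 78 mm above the bench. Origin: centre of its underside; x away from the robot along the bar's slide, y left along the bars, z up. Fixed rear bar at x = 95 mm, front clamp bar at x = -28 mm at the start: rubber-sleeved tubes 18 mm thick, axes 124 mm above the bench; black end shoes at y = +-112 mm, 137 mm high
- pad (a point): centre of the top of the round blue-rimmed pad (78 mm in diameter, 79 mm above the bench) for the bottle; axes as the shaker. Along the shaker's x it lies 46.5 mm before the rear bar's axis and 76.5 mm behind the front bar's axis at the start (46.5 mm after closing one hole: then the bay is 75 mm wide for the 72 mm bottle, which the bar may nudge)
- lock_knob: red round knob of the lock plunger on the clamp bar's right-hand shoe, 29 mm in diameter, 26 mm high, upright. Origin: its centre, 165.5 mm above the bench when the pin is home. Under it a 1.5 mm gap, then a steel barrel 14 mm high, 22 mm in diameter, on the shoe. Pulls straight up; travels with the bar along the shaker's x
- plunger (a joint): lift of knob and pin, m: 0 = pin fully home, 0.014 = up at the stop. A spring pushes it down, 5.5 N at 0, 9 N at the stop. The pin reaches 10 mm into the rail: lift at least 11 mm to slide. Let down over solid rail it rests at 0.010; over a hole it drops home
- clamp_bar (a joint): slide of the clamp bar along the shaker's x, m: 0 = the hole it starts in, 0.030 = next hole, away from the robot (holes every 30 mm, pin play 1 mm each way). About 3 N of friction; locked while the pin is home
- marker: red marker pen lying on the bench, a bystander, 128 mm long, origin at the centre of its underside
- tape: roll of beige label tape behind, a bystander, 77 mm in diameter, 19 mm high, origin at the centre of its underside

How it is judged:
On the way, in this order (a step that is already met when the one before it is completed fails the run):
1. the bottle stands upright on the pad between the bars, released, while the bar is still locked in its first hole (angle between bottle's own z axis and vertical below 0.08 rad and z of bottle in the frame of pad between -0.006 and 0.006 m and horizontal distance between bottle and pad below 0.03 m and contact force between the fingers and bottle below 0.3 N and value of joint clamp_bar between -0.004 and 0.004 m and value of joint plunger below 0.003 m), for 0.2 s.
2. the pin is pulled clear of its hole with the knob (value of joint plunger above 0.0085 m and contact force between the fingers and lock_knob above 1 N), for 0.05 s.
3. the bar is one hole further and the pin is home (value of joint clamp_bar between 0.0265 and 0.0335 m and value of joint plunger below 0.002 m), for 0.2 s.
At the end, for the whole second after the job is handed in: clamp bar in the next hole (0.030 m within 3.5 mm), pin home (plunger under 2 mm), fingers still holding the red knob (over 3 N); bottle upright (within 0.08 rad), at rest on the pad, centre within 30 mm of the pad centre, not touched by the robot (all of step 3 and contact force between the fingers and lock_knob above 3 N and angle between bottle's own z axis and vertical below 0.08 rad and z of bottle in the frame of pad between -0.006 and 0.006 m and horizontal distance between bottle and pad below 0.03 m and contact force between each of the arm, the fingers and bottle below 0.3 N and linear speed of bottle below 0.02 m/s); the arm keeps its last pose, push and grip.
It fails at once if the marker or the roll of tape is shifted by more than 30 mm (distance of any of marker, tape from where it was at the start of the episode above 0.03 m).
It also fails if it takes over 54 s, if anything falls off the work surface, if the arm or the gripper's body presses on something with over 40 N, if the wrist force passes 120 N, or if a joint passes its speed limit or range.

ROBOT

A 7-joint arm with a two-finger parallel gripper is mounted at the origin on a cart in front of the work surface, level with it; the furniture and walls round the work are solid. World frame = base frame: x ahead of the robot, y to its left, z up, the work surface at z = 0. Lengths are in m, angles in rad, forces in N, time in s.
With the tool pointing down it reaches from about 0.4 to 0.875 m from the base axis. Payload 19.3 kg.
Tool frame: the origin (TCP) lies on the centre line of the jaws, within the pads' length; the fingertips stand 8 mm ahead of it and the grasp point (between the pads) lies 11 mm behind it; z points along the fingers, y is the line along which they close (so a half turn about z gives the same grasp; the last joint's range is limited). The gripper opens to 85 mm and grips with 20 to 120 N. Pads are 22 mm wide; open, the fingers measure 114 mm over their backs; the gripper's body (76 mm by 85 mm) begins 54 mm behind the grasp point. The pads swing forward as they close: fully open they stand 13 mm farther back than shut.
Start: joints at [1.142, 0.521, -0.036, 1.599, 0.021, 1.021, -0.113], TCP at [0.219, -0.585, 0.239] pointing down, gripper open.
Joint ranges: [-2.91, 2.91], [-0.3, 2.13], [-1.5, 1.42], [0.17, 2.43], [-1.26, 4.41], [0.16, 1.93], [-2.52, 2.52]. Speed limits (rad/s): [1.89, 1.89, 2.39, 2.39, 3.01, 3.01, 3.01].

INTERFACE

Orientations are given as [roll, pitch, yaw] about the fixed x, y, z axes, in that order (R = Rz(yaw) Ry(pitch) Rx(roll)).
In Python, from workcell import status, grab_frame, camera_params, bot, search_frame, silhouettes gives the robot as it stands.
- The arm moves only by the shell command python3 -m creep 'ROWS' [FORCE]. ROWS is JSON, a list of rows, each a list of 5 numbers: the shift along the tool's x, y, z in units of 60 mm (1.0 is 60 mm), then the turn about the tool's z in units of 8 degrees (1.0 is 8 degrees), then the opening, from 0 (shut) to 1 (fully open). In form: [[x, y, z, twist, hand], ...]. A call has 1 to 5 rows; each row is the pose to reach, as a shift and turn from the pose commanded when the call began, along the tool's axes at that moment; what a row does not reach only later rows make up. A row lasts 1/8 s, in which the tool goes at most 62.5 mm and 10.7 degrees, less where a joint would pass 70% of its speed; a pose out of reach is approached as far as the arm can. A call with a gripper value outside its range is refused whole. The fingers move at their own pace and stop on an object; FORCE is the grip in N (left out, the last holds). Time passes only in rows, so rows that repeat a pose let the fingers close. It gives the time, the measured TCP pose, the force, the opening and the grip force at its end, in the units of the state.
- status.observe(): the state, without advancing time (a new reading comes with each control period).
- grab_frame(name): name is "side" or "top"; returns the picture (420x560x3 uint8, blue, green, red); there is no depth.
- camera_params(name): a dict with "K" (3x3 intrinsics, pixels), "k1" (the pictures are not rectified: a ray, as slopes to the right and down, at radius r is drawn at 1 + k1 r^2 times it, then the intrinsics apply), "rvec" (rotation vector, rad) and "tvec" (3), from world to camera coordinates, as OpenCV has them. Camera axes: x right, y down, z forward; pixel columns grow to the right and rows downward; lengths in m; the calibration is good to about 2 mm. A picture is of the moment at which its call begins. camera_params takes no time and is no camera call.
- bot.job_done(): hands the job in; it is judged then, once.
Trained networks look in the newest picture that a camera, given by its name, has taken for a name from the list of things; names that differ only in an ending like _2 or _b are one class to them, and where a whole thing is asked for, a point or a joint stands for the part that bears it (a point fixed in the world has none). Each returns a list of dicts, best first, with "p" (0 to 1); they miss things now and then, are a little off and sometimes report something else, mostly with a low value. They report only what shows in the picture. A call takes as long as a camera call.
- search_frame(camera, name): "extent" ([left, top, right, bottom] as shares, 0 to 1, of the picture: columns of its width, rows of its height, round what is visible of it).
- silhouettes(camera, name): "mask" (420x560 bool, what is visible of it) and "extent" ([left, top, right, bottom] as shares, 0 to 1, of the picture: columns of its width, rows of its height, round what is visible of it).
The state is a dict: "clock": time; "qpos": joint angles; "qd": joint speeds; "joint_efforts": joint torques, N m; "position": TCP position; "tool_rot": TCP orientation; "force": force on the tool from outside, world axes, zero at the start; "moment": the same for the moment, N m; "grip_width": finger opening in m; "finger_force": force on a finger pad.
Only numpy, scipy, OpenCV 4.12 (cv2) and the standard library are available. Lean on these libraries where they do the work, as an engineer would, in place of code of your own. Each camera call takes 0.05 s, during which the arm holds its last target. There are 200 camera calls.

## Working session

There is one attempt and no reset: what is moved stays moved. The work goes in short steps, Python scripts to look and compute and a shell command to move; the robot and the scene stay as the last step left them, time stands still between calls to the robot, and variables do not carry over. Pictures are saved under pics/ and viewed, at most 14 in all, crops included, and the job is handed in when it is done.

```bash
mkdir -p pics; ls
python3 - <<'E'
from workcell import status, grab_frame, camera_params, search_frame
import cv2
print(status.observe())
for c in ("side","top"):
    f=grab_frame(c); cv2.imwrite(f"pics/{c}0.png",f); print(c,camera_params(c))
    for n in ("bottle","shaker","lock_knob","marker","tape"):
        r=search_frame(c,n)
        print(n,[(round(d["p"],2),[round(e*s) for e,s in zip(d["extent"],(560,420,560,420))]) for d in r[:2]])
E
```

```text
pics
{'clock': 0.0, 'qpos': array([ 1.14180956,  0.52199984, -0.03631656,  1.59995478,  0.02121027,
        1.02109677, -0.1128125 ]), 'qd': array([-1.29228967e-03, -6.69730948e-04, -1.14275086e-03, -8.32554853e-04,
       -4.82958200e-05,  3.18915795e-04,  3.58991156e-05]), 'joint_efforts': array([ 9.97297939e-04, -9.27097249e+01,  1.98052749e+00, -3.69934916e+01,
        1.80082134e-02,  8.04102252e-03, -8.65002107e-05]), 'position': array([ 0.21931585, -0.58493614,  0.23875375]), 'tool_rot': array([-3.14052290e+00,  8.93501406e-05,  3.58759349e-01]), 'force': array([ 0.17537678, -0.45392253,  0.08394427]), 'moment': array([-0.01250813,  0.03734533, -0.02908133]), 'finger_force': 0.0, 'grip_width': 0.08508375064688561}
side {'K': array([[419.50404439,   0.        , 274.16080513],
       [  0.        , 419.50404439, 212.00735687],
       [  0.        ,   0.        ,   1.        ]]), 'k1': -0.09660980295592753, 'rvec': array([ 0.77085534, -2.74416364,  0.83453658]), 'tvec': array([0.34836403, 0.4399737 , 0.72913967])}
bottle [(0.93, [262, 157, 326, 207])]
shaker [(0.63, [169, 177, 326, 334])]
lock_knob [(0.45, [282, 190, 294, 204])]
marker [(0.83, [347, 227, 389, 271])]
tape [(0.69, [211, 165, 242, 193]), (0.23, [209, 192, 297, 311])]
top {'K': array([[536.9164512 ,   0.        , 280.12587985],
       [  0.        , 536.9164512 , 208.79023365],
       [  0.        ,   0.        ,   1.        ]]), 'k1': -0.18398831728829265, 'rvec': array([ 2.18075554, -2.21055611,  0.02074724]), 'tvec': array([-0.212021  ,  0.53003653,  1.06870937])}
bottle [(0.59, [331, 141, 372, 234])]
shaker [(0.59, [144, 136, 290, 266])]
lock_knob [(0.56, [271, 207, 292, 223])]
marker [(0.97, [303, 270, 335, 331])]
tape [(0.59, [300, 86, 333, 127])]
```

View pics/side0.png

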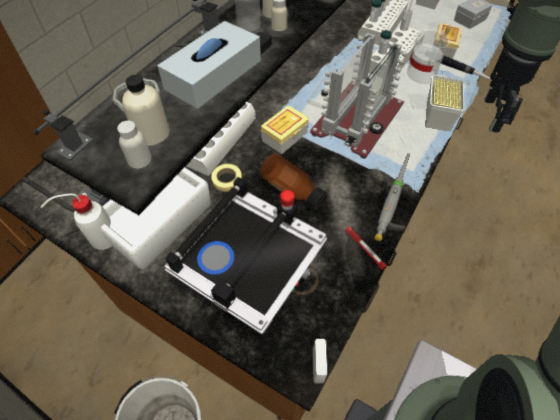

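View pics/top0.png

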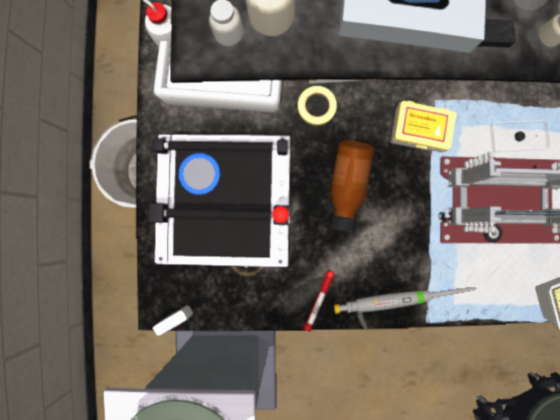

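The side view shows the bottle lying at about (287,177), knob at (288,198) and the pad at (215,258). In the top view the bottle runs from (355,145) to the cap at (343,225), with the pad at (199,174), the knob at (281,214) and the marker at (319,300).

The tool stays vertical throughout. So I'll grip the cap, let the bottle pivot upright in the jaws, and then place it.

```bash
cat > h.py <<'E'
import numpy as np, cv2
from workcell import status, grab_frame, camera_params, search_frame, silhouettes
def ray(c,uv):
    p=camera_params(c); K=p["K"]; R=cv2.Rodrigues(p["rvec"])[0]
    d=np.array([p["k1"],0,0,0,0.])
    n=cv2.undistortPoints(np.array([[uv]],float),K,d)[0,0]
    o=-R.T@p["tvec"]; return o, R.T@np.array([n[0],n[1],1])
def onz(c,uv,z):
    o,v=ray(c,uv); return o+v*(z-o[2])/v[2]
def proj(c,P):
    p=camera_params(c); return cv2.projectPoints(np.array([P],float),p["rvec"],p["tvec"],p["K"],np.array([p["k1"],0,0,0,0.]))[0][0,0]
def tri(u1,u2):
    A=[];b=[]
    for c,u in (("side",u1),("top",u2)):
        o,v=ray(c,u); v/=np.linalg.norm(v); M=np.eye(3)-np.outer(v,v); A.append(M); b.append(M@o)
    return np.linalg.lstsq(np.vstack(A),np.hstack(b),rcond=None)[0]
def cen(m): 
    y,x=np.nonzero(m); return np.array([x.mean(),y.mean()])
def rows(target,yaw=None):
    s=status.observe(); y0=s["tool_rot"][2]; d=np.array(target)-s["position"]
    t=np.array([np.cos(y0)*d[0]+np.sin(y0)*d[1], np.sin(y0)*d[0]-np.cos(y0)*d[1], -d[2]])/.06
    tw=0 if yaw is None else -np.degrees(yaw-y0)/8
    return np.round(t,2),round(tw,2)
E
python3 - <<'E'
from h import *
import h
np.set_printoptions(precision=4,suppress=True)
k={}
for c in("side","top"):
    f=grab_frame(c)
    hsv=cv2.cvtColor(f,cv2.COLOR_BGR2HSV)
    # pad: blue ring
    m=cv2.inRange(hsv,(105,150,80),(125,255,255))
    n,l,st,ce=cv2.connectedComponentsWithStats(m)
    box=(190,230,240,285) if c=="side" else (170,145,230,205)
    mm=np.zeros_like(m);mm[box[1]:box[3],box[0]:box[2]]=m[box[1]:box[3],box[0]:box[2]]
    cnt=np.vstack(cv2.findContours(mm,0,2)[0]); e=cv2.fitEllipse(cv2.convexHull(cnt))
    print(c,"pad",e,onz(c,e[0],.079))
    box=(275,185,300,215) if c=="side" else (265,200,297,230)
    r=cv2.inRange(hsv,(0,150,90),(6,255,255))|cv2.inRange(hsv,(174,150,90),(180,255,255))
    mm=np.zeros_like(r);mm[box[1]:box[3],box[0]:box[2]]=r[box[1]:box[3],box[0]:box[2]]
    k[c]=cen(mm);print("knob",k[c],(mm>0).sum(),onz(c,k[c],.17))
    s=silhouettes(c,"bottle")[0]; m=s["mask"]; y,x=np.nonzero(m)
    print("bottle",s["p"],m.sum(),cv2.minAreaRect(np.c_[x,y].astype(np.float32)),cen(m))
    for z in(.036,):
        P=np.array([onz(c,(a,b),z)[:2] for a,b in zip(x[::3],y[::3])]); mu=P.mean(0); w,V=np.linalg.eigh(np.cov(P.T)); d=V[:,1]*np.sign(-V[0,1])
        t=(P-mu)@d; q=(P-mu)@V[:,0]
        print("axis",mu,d,np.degrees(np.arctan2(d[1],d[0])),"ends",mu+d*t.min(),mu+d*t.max(),t.min(),t.max(),q.min(),q.max())
print("knob tri",tri(k["side"],k["top"]))
for n,uv in (("markerTL",(331,272)),("mBR",(307,328)),("tape",(317,105))): print(n,onz("top",uv,.01))
E
```

```text
side pad ((215.212890625, 257.25140380859375), (32.93323516845703, 37.1419563293457), 70.47396087646484) [ 0.5935 -0.0664  0.079 ]
knob [287.025 197.155] 200 [ 0.5112 -0.2198  0.17  ]
bottle 0.66 1764 ((294.9323425292969, 181.32057189941406), (72.93836975097656, 28.531097412109375), 32.47119140625) [292.8776 180.3838]
axis [ 0.5746 -0.3569] [-0.9722  0.234 ] 166.4646596750659 ends [ 0.6691 -0.3796] [ 0.4745 -0.3328] -0.09720915399121248 0.10293018805900711 -0.0439290216126494 0.04137231956743131
top pad ((198.73301696777344, 173.32424926757812), (41.606510162353516, 42.234378814697266), 22.98014259338379) [ 0.5938 -0.0674  0.079 ]
knob [280.2965 214.0885] 226 [ 0.5124 -0.222   0.17  ]
bottle 0.75 2939 ((348.105712890625, 185.40103149414062), (37.42177200317383, 91.00558471679688), 10.007980346679688) [348.8095 181.9636]
axis [ 0.577  -0.3551] [-0.9804  0.1971] 168.6315813378166 ends [ 0.6585 -0.3715] [ 0.4827 -0.3361] -0.08314582644875802 0.09616480087940794 -0.03719345359629527 0.03639492019776698
knob tri [ 0.5125 -0.2219  0.1666]
markerTL [ 0.3993 -0.3192  0.01  ]
mBR [ 0.2875 -0.2699  0.01  ]
tape [ 0.7365 -0.2968  0.01  ]
```

```bash
python3 -c "
from h import *
print(rows((.4965,-.3385,.15),-.195), rows((.4965,-.3385,.025),-.195))"
```

```text
(array([ 5.77, -2.23,  1.49]), np.float64(3.97)) (array([ 5.77, -2.23,  3.57]), np.float64(3.97))
```

```bash
python3 -m creep '[[1,-0.4,0,1,1],[1.9,-0.75,0.1,2,1],[2.8,-1.1,0.3,3,1],[3.7,-1.45,0.6,3.97,1],[4.5,-1.75,0.9,3.97,1]]'; python3 -c "
from h import *
print(rows((.4965,-.3385,.1),-.195), rows((.4965,-.3385,.025),-.195))"
```

```text
clock: 1.42
position: [0.437, -0.3904, 0.185]
tool_rot: [3.141, -0.0, -0.197]
force: [0.4, -1.4, 0.3]
grip_width: 0.0853
finger_force: 0.0
(array([ 0.8 , -1.04,  1.42]), np.float64(-0.01)) (array([ 0.8 , -1.04,  2.67]), np.float64(-0.01))
```

```bash
python3 -m creep '[[0.6,-0.7,0.5,0,1],[0.85,-1.05,1.2,0,1],[0.85,-1.05,1.5,0,1],[0.85,-1.05,1.5,0,1]]'
python3 - <<'E'
from h import *
f=grab_frame("top"); g=grab_frame("side")
a=cv2.resize(f[110:290,260:440],(600,600)) ; cv2.imwrite("pics/a1.png",a)
print(rows((.4965,-.3385,.025),-.195))
E
```

```text
clock: 1.92
position: [0.4967, -0.3406, 0.0945]
tool_rot: [-3.141, 0.002, -0.196]
force: [-0.1, -1.0, 0.4]
grip_width: 0.0854
finger_force: 0.0
(array([-0.02, -0.05,  1.19]), np.float64(-0.02))
```

View pics/a1.png

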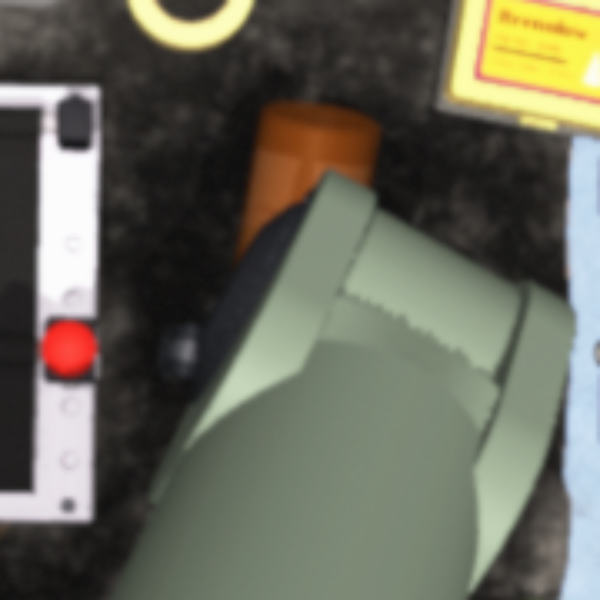

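The wrist hides the cap, but the visible bottle base (top of the crop, around (315,120)) sits where I measured it. I'll go down and close.

```bash
python3 -m creep '[[0,-0.05,0.7,0,1],[0,-0.05,1.19,0,1],[0,-0.05,1.19,0,1],[0,-0.05,1.19,0,0.5],[0,-0.05,1.19,0,0.5]]' 25; python3 -m creep '[[0,0,0,0,0.4],[0,0,0,0,0.4],[0,0,0,0,0.4]]' 25
```

```text
clock: 2.65
position: [0.4989, -0.338, 0.0256]
tool_rot: [3.141, -0.002, -0.196]
force: [-2.1, 0.6, 3.7]
grip_width: 0.0517
finger_force: 10.0
clock: 3.02
position: [0.4982, -0.3378, 0.0245]
tool_rot: [3.141, -0.001, -0.196]
force: [-3.2, -2.7, 6.5]
grip_width: 0.0512
finger_force: 28.5
```

```bash
python3 -m creep '[[0.1,0,-0.35,0,0.4],[0.25,0,-0.67,0,0.4],[0.45,0,-0.98,0,0.4],[0.66,0,-1.25,0,0.4],[0.66,0,-1.25,0,0.4]]' 20
python3 - <<'E'
from h import *
g=grab_frame("side")
cv2.imwrite("pics/a2.png",cv2.resize(g[100:280,180:420],(800,600)))
E
```

```text
clock: 3.65
position: [0.5381, -0.3449, 0.0996]
tool_rot: [3.141, -0.002, -0.195]
force: [-0.4, 0.1, -3.0]
grip_width: 0.051
finger_force: 25.1
```

View pics/a2.png

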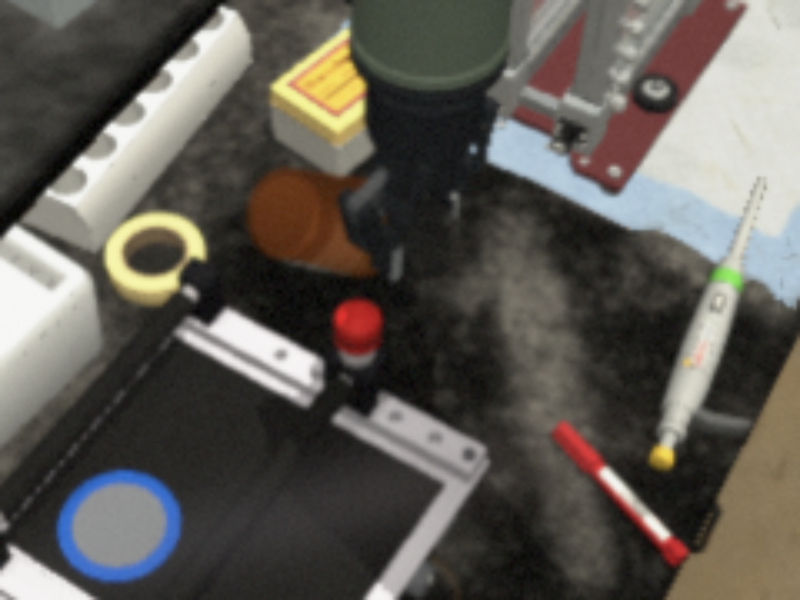

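The side view shows the bottle held by the cap, with the brown base disc at crop (290,215), which is about (267,165) in the full frame. The bottle still looks strongly inclined, so I'll work out its angle.

Run:
```python
from h import *
g=np.array([.538,-.345,.1106])
for t in range(0,61,10):
    a=np.radians(t);print(t,proj("side",g+.159*np.array([np.cos(a)*.981,-np.cos(a)*.195,-np.sin(a)])))
```

```text
0 [254.98269033 136.18194249]
10 [256.22282269 144.43793171]
20 [258.73955506 153.08231497]
30 [262.41257601 161.90736761]
40 [267.11686281 170.72337004]
50 [272.72543301 179.35604594]
60 [279.11025305 187.64331024]
```

At roughly 32–35° it is pivoting as planned, so I'll continue the arc.

```bash
python3 -m creep '[[0.25,0,-0.23,0,0.4],[0.55,0,-0.45,0,0.4],[0.85,0,-0.61,0,0.4],[1.2,0,-0.75,0,0.4],[1.5,0,-0.82,0,0.4]]' 20;  python3 -m creep '[[0.3,0,-0.05,0,0.4],[0.6,0,-0.05,0,0.4],[0.9,0,-0.03,0,0.4],[1.1,0,0,0,0.4],[1.1,0,0,0,0.4]]' 20
python3 - <<'E'
from h import *
g=grab_frame("side")
cv2.imwrite("pics/a3.png",cv2.resize(g[70:250,180:420],(800,600)))
E
```

```text
clock: 4.32
position: [0.6251, -0.3623, 0.1471]
tool_rot: [-3.141, 0.002, -0.196]
force: [0.8, 0.5, -3.3]
grip_width: 0.0515
finger_force: 25.3
clock: 4.95
position: [0.6892, -0.3756, 0.1465]
tool_rot: [3.141, 0.003, -0.196]
force: [-1.3, -1.1, 0.4]
grip_width: 0.051
finger_force: 24.7
```

View pics/a3.png

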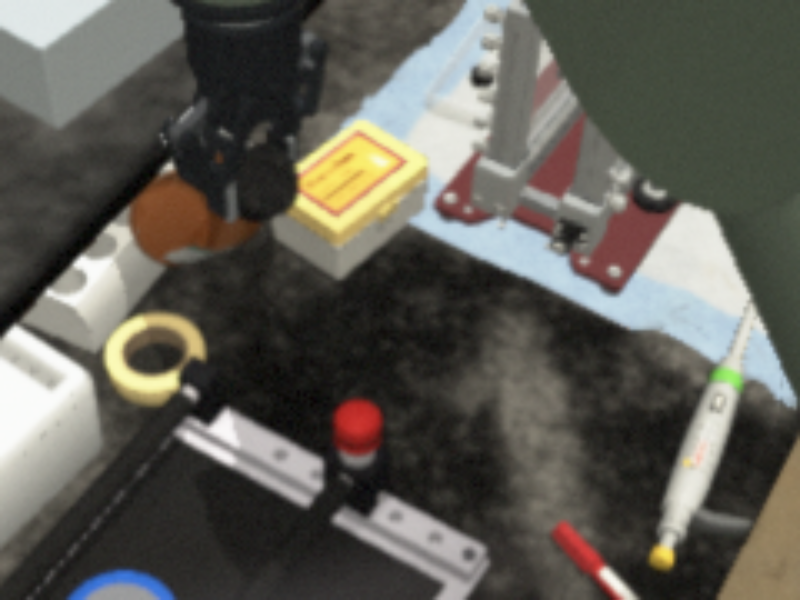

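The side view shows the bottle still at about 35° in the jaws, with its base at crop (170,225), next to the tape at (155,355). Friction in the grip is holding it. I'll turn the base to face the shaker's right side and push it upright against that fixed face.

Run:
```python
from h import *
s=status.observe();print(np.round(s["qpos"],2))
print(rows((.575,-.41,.2),1.54))
m=silhouettes("side","bottle")[0]["mask"];y,x=np.nonzero(m)
print(cen(m),x.min(),x.max(),y.min(),y.max())
g=np.array([.689,-.3756,.1575])
for t in (20,30,40,50):
    a=np.radians(t);print(t,proj("side",g+.159*np.array([np.cos(a)*.981,-np.cos(a)*.195,-np.sin(a)])))
# shaker right side face: project candidate edges
for z in (0,.04,.06,.078): print(z,[np.round(proj("side",(xx,-.235-.03*(xx-.545),z))) for xx in (.45,.575,.66)])
```

```text
[ 0.4   0.88  0.05  1.16 -0.04  1.1  -1.32]
(array([-1.75,  0.93, -0.89]), np.float64(-12.43))
[243.05268109 132.75352775] 219 269 113 150
20 [215.7876147 111.4259447]
30 [219.94261118 120.5654325 ]
40 [224.96197082 129.56549359]
50 [230.71961005 138.25062062]
0 [array([311., 248.]), array([267., 223.]), array([238., 207.])]
0.04 [array([313., 239.]), array([266., 214.]), array([237., 198.])]
0.06 [array([313., 234.]), array([266., 209.]), array([236., 193.])]
0.078 [array([314., 230.]), array([266., 204.]), array([236., 188.])]
```

```bash
python3 -m creep '[[-0.3,0.1,-0.4,0,0.4],[-0.8,0.4,-0.7,0,0.4],[-1.3,0.7,-0.89,-1.2,0.4],[-1.75,0.93,-0.89,-2.4,0.4],[-1.75,0.93,-0.89,-3.6,0.4]]' 20 | head -3;  python3 -m creep '[[0,0,0,-1.2,0.4],[0,0,0,-2.4,0.4],[0,0,0,-3.6,0.4],[0,0,0,-4.8,0.4],[0,0,0,-6,0.4]]'|head -3; python3 -m creep '[[0,0,0,-1.2,0.4],[0,0,0,-2.4,0.4],[0,0,0,-2.83,0.4],[0,0,0,-2.83,0.4]]'
python3 - <<'E'
from h import *
g=grab_frame("side")
cv2.imwrite("pics/a4.png",cv2.resize(g[90:270,200:440],(800,600)))
print(rows((.575,-.35,.15),1.54))
E
```

```text
clock: 5.68
position: [0.5733, -0.411, 0.2013]
tool_rot: [-3.141, 0.002, 0.31]
clock: 6.3
position: [0.5757, -0.4092, 0.2007]
tool_rot: [-3.141, -0.0, 1.151]
clock: 6.8
position: [0.5758, -0.4094, 0.2008]
tool_rot: [-3.141, -0.001, 1.54]
force: [0.3, -0.5, -3.0]
grip_width: 0.0511
finger_force: 24.8
(array([ 0.99, -0.05,  0.85]), np.float64(-0.01))
```

View pics/a4.png

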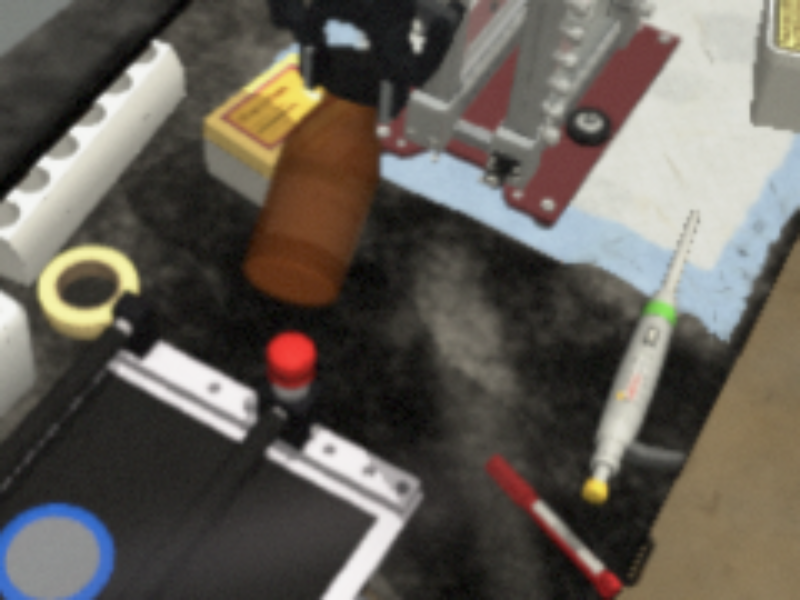

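Run:
```python
from h import *
g=np.array([.5758,-.4094,.2118])
for t in (40,50,60,70):
    a=np.radians(t);print(t,proj("side",g+.159*np.array([np.cos(a)*.03,np.cos(a),-np.sin(a)])))
for P in ((.575,-.365,.164),(.577,-.31,.19),(.578,-.268,.205)): print(rows(P,1.54))
```

```text
40 [276.02110896 179.53792751]
50 [280.71629039 179.22709084]
60 [285.88721147 177.10257338]
70 [291.37739499 173.34143231]
(array([ 0.74, -0.04,  0.62]), np.float64(-0.01))
(array([ 1.66, -0.03,  0.18]), np.float64(-0.01))
(array([ 2.36, -0.04, -0.07]), np.float64(-0.01))
```

```bash
python3 -m creep '[[0.5,0,0.2,0,0.4],[1.0,0,0.38,0,0.4],[1.3,0,0.3,0,0.4],[1.55,0,0.2,0,0.4],[1.8,0,0.1,0,0.4]]' 20;  python3 -m creep '[[0.2,0,-0.08,0,0.4],[0.4,0,-0.12,0,0.4],[0.55,0,-0.14,0,0.4],[0.55,0,-0.14,0,0.4]]' 20
python3 - <<'E'
from h import *
g=grab_frame("side")
cv2.imwrite("pics/a5.png",cv2.resize(g[90:270,200:440],(800,600)))
E
```

```text
clock: 7.48
position: [0.5798, -0.3017, 0.1966]
tool_rot: [3.141, 0.001, 1.539]
force: [-0.2, -1.2, -3.2]
grip_width: 0.0511
finger_force: 25.1
clock: 7.98
position: [0.5807, -0.268, 0.2039]
tool_rot: [-3.142, -0.0, 1.541]
force: [0.8, -1.1, -4.3]
grip_width: 0.0511
finger_force: 21.5
```

View pics/a5.png

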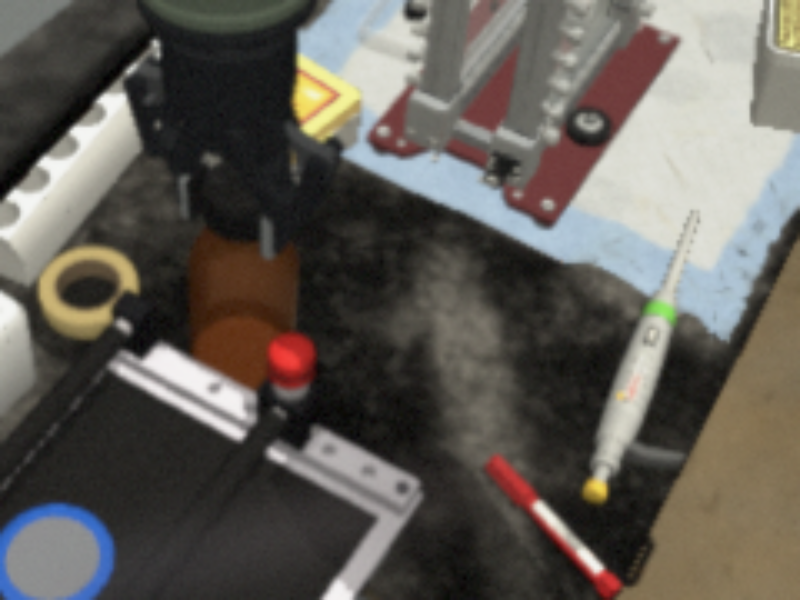

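The bottle is now nearly upright against the shaker's right side, with its body around crop (245,310). One more small push, then lift and carry it over the pad.

```bash
python3 -m creep '[[0.08,0,-0.05,0,0.4],[0.08,0,-0.05,0,0.4],[0,0,-0.5,0,0.4],[0,0,-1.1,0,0.4],[0,0,-1.75,0,0.4]]' 20
python3 - <<'E'
from h import *
g=grab_frame("side")
m=silhouettes("side","bottle")[0]["mask"];y,x=np.nonzero(m);print(cen(m),x.min(),x.max(),y.min(),y.max())
s=status.observe();p=s["position"];
for t in (80,90,100):
  a=np.radians(t);q=p+[0,0,.011]+.159*np.array([0,np.cos(a),-np.sin(a)]);print(t,proj("side",q))
cv2.imwrite("pics/a6.png",cv2.resize(g[70:250,180:420],(800,600)))
print(rows((.5937,-.067,.31),1.54),rows((.5937,-.067,.232),1.54))
E
```

```text
clock: 8.65
position: [0.5804, -0.2685, 0.3097]
tool_rot: [-3.141, -0.001, 1.54]
force: [-0.0, -1.0, -3.5]
grip_width: 0.0509
finger_force: 22.6
[271.26364437 143.22711268] 254 290 96 179
80 [263.2064641  176.68331046]
90 [270.18186544 168.74734604]
100 [276.90613618 159.61275111]
(array([3.37, 0.09, 0.05]), np.float64(-0.0)) (array([3.37, 0.09, 1.35]), np.float64(-0.0))
```

View pics/a6.png

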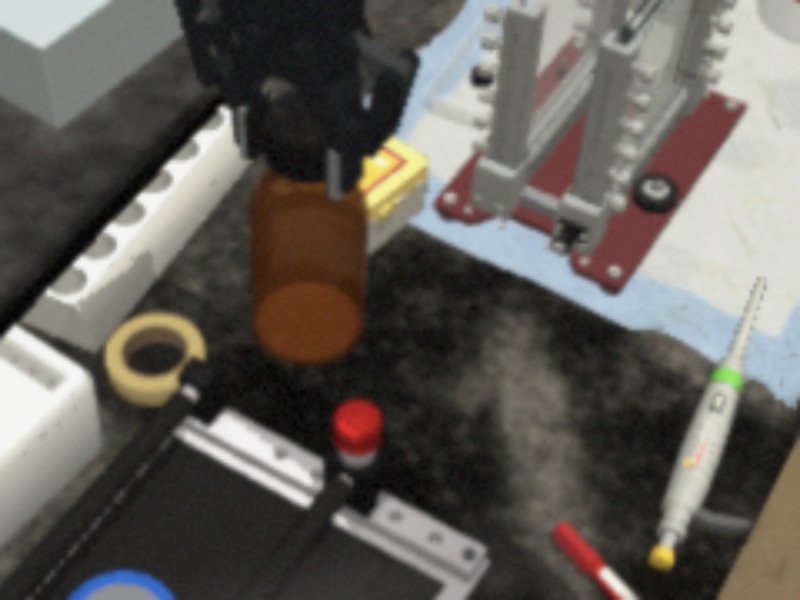

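It hangs within about 3° of vertical, with the base centre at roughly (272,166) in the full frame. Next, over the pad.

```bash
python3 -m creep '[[0.5,0,0,0,0.4],[1.2,0.03,0,0,0.4],[2.0,0.06,0,0,0.4],[2.7,0.09,0,0,0.4],[3.2,0.09,0,0,0.4]]' 20|head -2;  python3 -m creep '[[0.2,0,0.3,0,0.4],[0.2,0,0.7,0,0.4],[0.2,0,1.1,0,0.4],[0.2,0,1.1,0,0.4]]' 20
python3 - <<'E'
from h import *
print(rows((.5937,-.065,.227),1.54))
g=grab_frame("side"); f=grab_frame("top")
im=np.hstack([cv2.resize(g[130:310,140:320],(400,400)),cv2.resize(f[90:270,130:310],(400,400))])
cv2.imwrite("pics/a7.png",im)
E
```

```text
clock: 9.38
position: [0.5917, -0.0747, 0.3082]
clock: 9.88
position: [0.5912, -0.0649, 0.241]
tool_rot: [-3.138, -0.0, 1.54]
force: [0.2, -0.0, -2.4]
grip_width: 0.0514
finger_force: 22.7
(array([-0.  ,  0.04,  0.23]), np.float64(0.0))
```

View pics/a7.png

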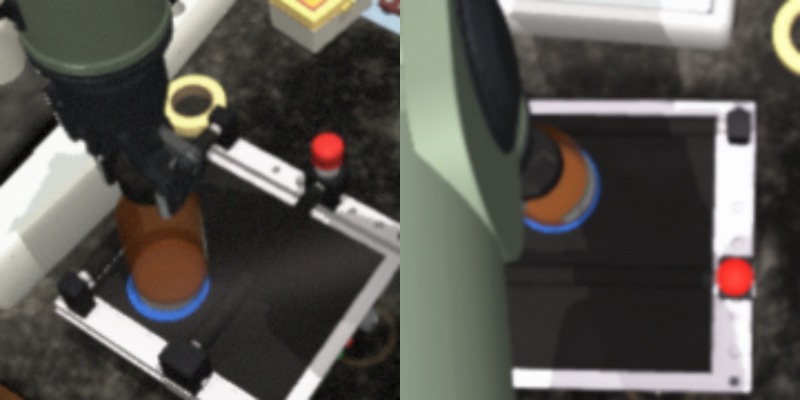

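Both views show the bottle centred over the blue ring, at (168,290) in the side half and (555,185) in the top half. Lowering gently.

```bash
python3 -m creep '[[0,0.03,0.12,0,0.4],[0,0.03,0.2,0,0.4],[0,0.03,0.2,0,0.4]]' 20; python3 -m creep '[[0,0,0.06,0,0.4],[0,0,0.06,0,0.4]]' 20
```

```text
clock: 10.35
position: [0.594, -0.065, 0.2306]
tool_rot: [-3.141, -0.0, 1.54]
force: [0.4, -0.5, -3.1]
grip_width: 0.0512
finger_force: 22.7
clock: 10.6
position: [0.594, -0.065, 0.2271]
tool_rot: [-3.141, -0.0, 1.54]
force: [1.1, -0.1, -3.9]
grip_width: 0.0511
finger_force: 22.7
```

```bash
python3 -m creep '[[0,0,0.05,0,0.4],[0,0,0.05,0,0.4]]' 20; python3 -m creep '[[0,0,0.05,0,0.4],[0,0,0.05,0,0.4]]' 20
```

```text
clock: 10.85
position: [0.5949, -0.0646, 0.2252]
tool_rot: [3.139, -0.0, 1.54]
force: [1.2, 1.1, 7.3]
grip_width: 0.0508
finger_force: 23.4
clock: 11.1
position: [0.5962, -0.064, 0.2239]
tool_rot: [3.136, -0.001, 1.541]
force: [0.9, 4.4, 23.3]
grip_width: 0.051
finger_force: 25.5
```

```bash
python3 -m creep '[[0,0,-0.03,0,0.4],[0,0,-0.03,0,0.7],[0,0,-0.03,0,0.9],[0,0,-0.03,0,1],[0,0,-0.03,0,1]]' 20; python3 -m creep '[[0,0,-0.3,0,1],[0,0,-0.8,0,1],[0,0,-1.5,0,1]]'
python3 - <<'E'
from h import *
for z in(.30,.164): print(rows((.5125,-.222,z),1.54))
g=grab_frame("side"); f=grab_frame("top")
im=np.hstack([cv2.resize(g[130:310,140:320],(400,400)),cv2.resize(f[90:270,130:310],(400,400))])
cv2.imwrite("pics/a8.png",im)
E
```

```text
clock: 11.72
position: [0.5941, -0.065, 0.223]
tool_rot: [-3.141, -0.0, 1.54]
force: [-0.3, 1.0, 0.4]
grip_width: 0.0855
finger_force: 0.0
clock: 12.1
position: [0.5938, -0.0649, 0.3148]
tool_rot: [-3.141, -0.0, 1.54]
force: [-0.0, -1.0, -0.1]
grip_width: 0.0854
finger_force: 0.0
(array([-2.66, -1.27,  0.25]), np.float64(0.0))
(array([-2.66, -1.27,  2.51]), np.float64(0.0))
```

View pics/a8.png

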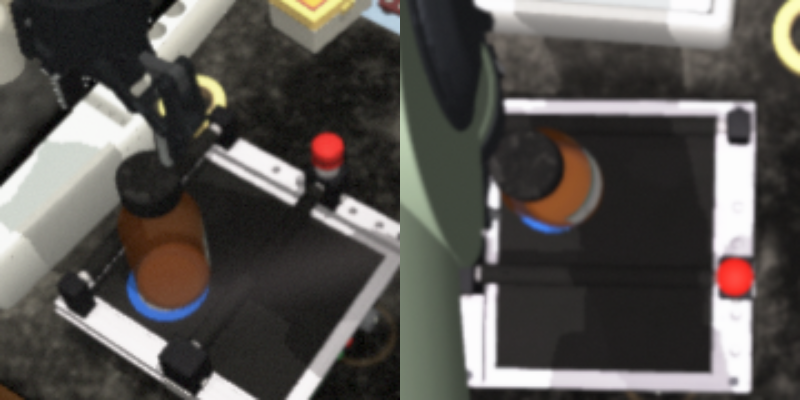

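Cap disc is at (525,170) in the top half and (150,183) in the side half. The bottle stands free on the pad. I'll verify its position while moving to the knob.

```bash
python3 -m creep '[[-0.8,-0.3,0,0,1],[-1.6,-0.7,0.1,0,1],[-2.3,-1.1,0.25,0,1],[-2.66,-1.27,0.7,0,1],[-2.66,-1.27,1.2,0,1]]'
python3 - <<'E'
from h import *
f=grab_frame("top");g=grab_frame("side")
for c,i in(("top",f),("side",g)):
    s=silhouettes(c,"bottle")[0]; m=s["mask"]; print(c,s["p"],cen(m),proj(c,(.594,-.067,.165)))
    hull=cv2.cvtColor(i,cv2.COLOR_BGR2GRAY)
    cap=(m&(i.max(2)<75)).astype(np.uint8); n,l,st,ce=cv2.connectedComponentsWithStats(cap); k=1+st[1:,4].argmax(); y,x=np.nonzero(l==k); e=cv2.minEnclosingCircle(np.c_[x,y].astype(np.float32)); print(e,onz(c,e[0],.251 if c=="top" else .24))
for z in(.2,.158): print(rows((.5125,-.222,z),1.54))
im=np.hstack([cv2.resize(g[130:310,140:320],(400,400)),cv2.resize(f[90:270,130:310],(400,400))])
cv2.imwrite("pics/a9.png",im)
E
```

```text
clock: 12.82
position: [0.5122, -0.2245, 0.2414]
tool_rot: [3.14, 0.001, 1.537]
force: [1.0, -0.2, 0.3]
grip_width: 0.0855
finger_force: 0.0
top 0.58 [189.81812671 195.76826311] [190.22357445 168.21392449]
((185.0988311767578, 219.3706817626953), 39.43482971191406) [ 0.50403453 -0.07429963  0.251     ]
side 0.92 [212.50108838 233.67784066] [209.3457934 235.8383336]
((207.0, 227.5), 30.10408592224121) [ 0.57172448 -0.04791289  0.24      ]
(array([-0.  , -0.01,  0.7 ]), np.float64(0.0))
(array([-0.  , -0.01,  1.4 ]), np.float64(0.0))
```

View pics/a9.png

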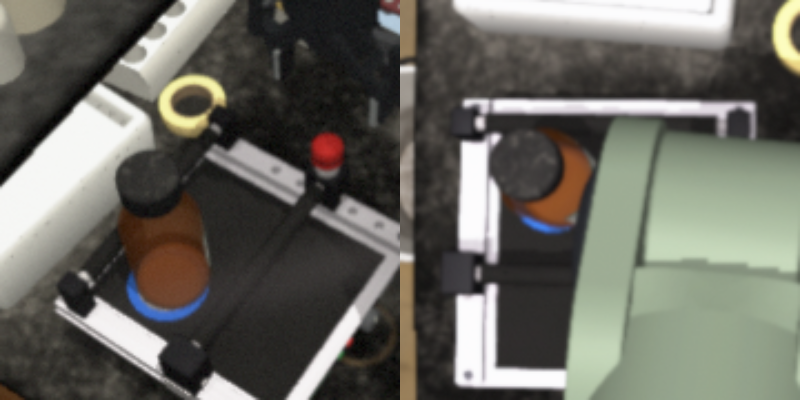

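The bottle stands upright with its cap at about (186,164) in the full top frame. Next I'll descend on the knob and close.

```bash
python3 -m creep '[[0,0,0.6,0,1],[0,0,1.2,0,1],[0,0,1.38,0,1],[0,0,1.38,0,0.3],[0,0,1.38,0,0.3]]' 40; python3 -m creep '[[0,0,0,0,0.1],[0,0,0,0,0.1],[0,0,0,0,0.1],[0,0,0,0,0.1]]' 40; python3 -c "
from h import *
print(onz('top',(186.3,164.3),.251))"
```

```text
clock: 13.65
position: [0.5139, -0.2223, 0.1599]
tool_rot: [3.14, 0.001, 1.54]
force: [0.4, -0.2, 0.4]
grip_width: 0.0512
finger_force: 0.0
clock: 14.15
position: [0.5131, -0.2224, 0.1594]
tool_rot: [3.141, 0.001, 1.54]
force: [-4.7, 1.1, 12.8]
grip_width: 0.0273
finger_force: 38.5
[ 0.59048825 -0.0766381   0.251     ]
```

Gripped at about 27 mm. Lifting the plunger.

```bash
python3 -m creep '[[0,0,-0.1,0,0.1],[0,0,-0.21,0,0.1],[0,0,-0.21,0,0.1],[0,0,-0.21,0,0.1]]' 50
```

```text
clock: 14.65
position: [0.5129, -0.2222, 0.1707]
tool_rot: [-3.141, -0.0, 1.54]
force: [-1.3, -0.9, -8.9]
grip_width: 0.0274
finger_force: 49.9
```

```bash
python3 -m creep '[[0,0,-0.02,0,0.1],[0,0.12,-0.02,0,0.1],[0,0.25,-0.02,0,0.1],[0,0.4,-0.02,0,0.1],[0,0.4,-0.02,0,0.1]]' 50
```

```text
clock: 15.28
position: [0.5382, -0.223, 0.1721]
tool_rot: [3.14, 0.0, 1.54]
force: [2.2, -3.3, -10.2]
grip_width: 0.0271
finger_force: 50.1
```

```bash
python3 -m creep '[[0,0.05,0,0,0.1],[0,0.09,0,0,0.1],[0,0.09,0,0,0.1]]' 50; python3 -m creep '[[0,0,0.07,0,0.1],[0,0,0.14,0,0.1],[0,0,0.14,0,0.1]]' 50
```

```text
clock: 15.65
position: [0.5425, -0.2231, 0.1721]
tool_rot: [3.141, 0.0, 1.54]
force: [-0.6, -3.6, -9.4]
grip_width: 0.0272
finger_force: 50.1
clock: 16.02
position: [0.5425, -0.2231, 0.1634]
tool_rot: [3.142, -0.0, 1.54]
force: [-1.0, -4.4, -7.8]
grip_width: 0.0273
finger_force: 50.3
```

The pin is entering the hole, since the spring load is falling smoothly. Continuing down.

```bash
python3 -m creep '[[0,0,0.05,0,0.1],[0,0,0.09,0,0.1],[0,0,0.09,0,0.1],[0,0,0.09,0,0.1]]' 50
```

```text
clock: 16.52
position: [0.543, -0.2232, 0.1595]
tool_rot: [3.14, 0.001, 1.54]
force: [-6.2, -2.2, 13.0]
grip_width: 0.0271
finger_force: 52.3
```

```bash
python3 -m creep '[[0,0,0,0,0.1],[0,0,0,0,0.1],[0,0,0,0,0.1]]' 50
python3 - <<'E'
from h import *
f=grab_frame("top");g=grab_frame("side")
im=np.hstack([cv2.resize(g[130:310,140:320],(400,400)),cv2.resize(f[90:270,130:310],(400,400))])
cv2.imwrite("pics/a10.png",im)
E
```

```text
clock: 16.9
position: [0.543, -0.2232, 0.1595]
tool_rot: [3.14, 0.001, 1.54]
force: [-4.9, -1.8, 11.9]
grip_width: 0.0274
finger_force: 52.3
```

View pics/a10.png

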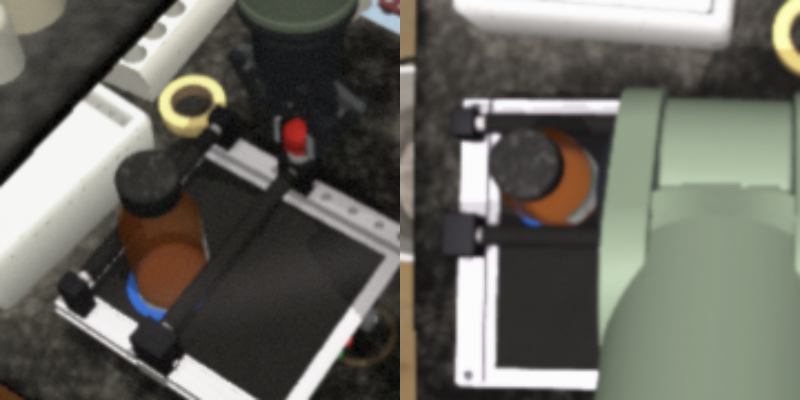

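The front bar, with its shoe at (155,343) in the side half, has closed on the upright bottle. The fingers hold the red knob at (295,140), and the measured force shows it bottomed. Handing in.

```bash
python3 -c "
from workcell import bot
print(bot.job_done())"
```

```text
the job is handed in; nothing more can be done
None
```

I handed the job in at about 17 s: the bottle stands upright on the pad, the bar is closed one hole farther with the pin home as judged by force and tool height, and the fingers still hold the red knob; no verdict came back.

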